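Reset the coffee counter for a new bag

TASK

A new bag of coffee has been opened. Take the small steel measure off the counter's deep hook without forcing it against the hook, and stand it upright, wholly on the round cork mat. Then push the counter's plunger down, fully and as often as needed, until the drum shows six dots squarely in the window, let the plunger come back up, and leave everything else on the worktop where it is.

Things in the scene. Friction and masses are not known exactly. Their poses are not given: they have to be found in the camera images.
- counter: Grey counter fixed to the worktop, 124 (x) x 210 (y) x 116 mm (z), turned up to 0.3 rad. Origin: centre of its underside; -x is its front (to the robot at yaw 0). Plunger on its flat top at (x 4, y -55), right as the robot sees it. An 8 mm steel rod rises from its top at (45, 65) to z 194 and runs forward over the sloped window to the hook, all in the plane y = 65.
- hook_tip (a point): Top of the hook's free tip, at (-129, 65, 197) mm of the counter. The hook is a U open upward: inside bottom 30 mm below this point and 14 mm behind it (counter +x), 18 mm wide inside. To free the measure, lift it 35 to 55 mm (more, and its rim meets the hook), then draw it straight forward (counter -x) by 30 mm or more.
- window (a point): Centre of the window on the counter's sloped face (42 mm along the slope, 60 mm wide), facing forward and up at 45 degrees; a small black index mark stands on either side of it.
- drum (a joint): Turn (rad) of the eight-sided white drum, moved only by the plunger. Its faces bear 1 to 8 black dots; n dots are square in the window at (n-1)*0.785: six at 3.927 (again at 10.21, a turn later). It may start between two numbers. A full push brings the next number square and only ever adds; the drum stays there by friction. After 8 comes 1.
- plunger (a joint): Travel of the plunger: 0 up, 0.0155 m fully down (end stop). A spring of 2 to 3.5 N brings it back up; pushing it with the drum takes about 5 N. It must go down to within 2 mm of the end stop to complete a step and come back up fully before the next.
- plunger_top (a point): Centre of the flat top of the plunger's black round cap (diameter 34 mm, 10 mm thick), 140 mm above the worktop when up; moves down with it. Push straight down.
- measure: Loose steel coffee measure, 0.16 kg, 206 mm tall. Origin: centre of its base, z up. A cup 50 mm high (52 mm across the base, 64 at the rim), over it a rigid closed bail of 6 mm bar (73 mm wide, top bar at z 122 to 128), on top a wooden knob. It hangs free by the bail in the bottom of the hook, in front of the window, its base 45 mm above the worktop.
- measure_knob (a point): Middle of the measure's round wooden knob (diameter 26 mm, 42 mm tall, upright; z = 164 to 206 of the measure; this point at z = 185). It can be gripped from above in any direction.
- mat: Round cork mat, fixed, diameter 130 mm, 9 mm thick. Origin: centre of its underside, on the worktop.
- pouch: Bystander: stand-up foil bag, 50 x 80 x 157 mm, origin in its underside.
- pepper: Bystander: wooden pepper mill, diameter 58 mm, 140 mm tall, origin in its underside.
- salt: Bystander: salt shaker, diameter 44 mm, 90 mm tall, origin in its underside.

How it is judged:
By the outcome, as a careful person would: the job done as asked, in the order asked, and still so for the second after the job is handed in, with the robot touching nothing.
It also fails if it takes over 54 s, if anything falls off the work surface, if the arm or the gripper's body presses on something with over 40 N, if the wrist force passes 120 N, or if a joint passes its speed limit or range.

ROBOT

A 6-joint arm with a two-finger parallel gripper is mounted at the origin on a cart in front of the work surface, level with it; the furniture and walls round the work are solid. World frame = base frame: x ahead of the robot, y to its left, z up, the work surface at z = 0. Lengths are in m, angles in rad, forces in N, time in s.
With the tool pointing down it reaches from about 0.425 to 0.95 m from the base axis. Payload 14.7 kg.
Tool frame: the origin (TCP) lies at the very end of the fingers, on their centre line; the grasp point (between the pads) lies 19 mm behind it; z points along the fingers, y is the line along which they close (so a half turn about z gives the same grasp; the last joint's range is limited). The gripper opens to 85 mm and grips with 20 to 120 N. Pads are 22 mm wide; open, the fingers measure 114 mm over their backs; the gripper's body (76 mm by 85 mm) begins 54 mm behind the grasp point. The pads swing forward as they close: fully open they stand 13 mm farther back than shut.
Start: joints at [-1.303, 0.48, 1.596, -0, 1.065, -0.047], TCP at [0.201, -0.618, 0.231] pointing down, gripper open.
Joint ranges: [-2.75, 2.75], [-0.82, 2.05], [0.23, 2.67], [-1.56, 4.7], [0.09, 2.69], [-2.92, 2.92]. Speed limits (rad/s): [1.89, 1.89, 2.39, 3.01, 3.01, 3.01].

INTERFACE

Orientations are given as a rotation vector (axis times angle).
In Python, from workcell import ctrl gives the robot as it stands. The module is installed in compiled form; this text tells all that it offers. Calls block until the motion is done:
- ctrl.move_to(position, orientation): joint-space move of the TCP to a pose.
- ctrl.line_to(position, attitude=None, vel=0.15): straight line of the TCP; attitude=None keeps the orientation; vel is the mean speed in m/s.
- ctrl.movej(angles): joint-space move.
- ctrl.open_gripper() and ctrl.close_gripper(): open the fingers fully, or close them until they stop; the grip force is fixed at half the most.
- ctrl.sleep(seconds).
- ctrl.solve_ik(position, orientation): joint angles nearest the present ones, or None.
- ctrl.capture(name): name is "side" or "top" or "wrist"; returns a dict with "color" (400x640x3 uint8, blue, green, red), "intrinsics" (3x3 intrinsics, pixels), "rvec" (rotation vector, rad) and "tvec" (3), from world to camera coordinates, as OpenCV has them. Camera axes: x right, y down, z forward; pixel columns grow to the right and rows downward; lengths in m; the calibration is good to about 2 mm. A picture is of the moment at which its call begins. There is no depth.
A pose or a line that the arm cannot do raises ctrl.PlanningError and nothing moves.
- ctrl.job_done(): hands the job in; it is judged then, once.
Trained networks look in the newest picture that a camera, given by its name, has taken for a name from the list of things; names that differ only in an ending like _2 or _b are one class to them, and where a whole thing is asked for, a point or a joint stands for the part that bears it (a point fixed in the world has none). Each returns a list of dicts, best first, with "score" (0 to 1); they miss things now and then, are a little off and sometimes report something else, mostly with a low value. They report only what shows in the picture. A call takes as long as a camera call.
- ctrl.cut_out(camera, query): "mask" (400x640 bool, what is visible of it) and "xy" ([column, row] in pixels, amid what is visible of it).
- ctrl.spot_point(camera, query): "xy" ([column, row] in pixels: a listed point, or the origin of a listed thing).
Readings, each from a call of its own:
- ctrl.get_time(): time.
- ctrl.get_joint_positions(): joint angles.
- ctrl.get_joint_velocities(): joint speeds.
- ctrl.get_effort(): joint torques, N m.
- ctrl.get_tool_pos(): TCP position.
- ctrl.get_tool_rot(): TCP orientation.
- ctrl.get_contact_force(): force on the tool from outside, world axes, zero at the start.
- ctrl.get_moment(): the same for the moment, N m.
- ctrl.get_opening(): finger opening in m.
- ctrl.get_gripper_force(): force on a finger pad.
Only numpy, scipy, OpenCV 4.12 (cv2) and the standard library are available. Lean on these libraries where they do the work, as an engineer would, in place of code of your own. Each camera call takes 0.05 s, during which the arm holds its last target. There are 200 camera calls.

## Working session

There is one attempt and no reset: what is moved stays moved. The work goes in short steps, each a Python script; the robot and the scene stay as the last script left them, time stands still between calls to the robot, and variables do not carry over. Pictures are saved under pics/ and viewed, at most 10 in all, crops included, and the job is handed in when it is done.

```bash
mkdir -p pics; cat > h.py <<'E'
import numpy as np, cv2
from workcell import ctrl
def cam(n):
    c=ctrl.capture(n); R=cv2.Rodrigues(np.array(c["rvec"],float))[0]
    return c,np.array(c["intrinsics"],float),R,np.array(c["tvec"],float).ravel()
def ray(C,xy):
    _,K,R,t=C
    d=R.T@np.linalg.inv(K)@np.array([xy[0],xy[1],1.]); return -R.T@t,d/np.linalg.norm(d)
def atz(C,xy,z):
    o,d=ray(C,xy); return o+d*(z-o[2])/d[2]
def tri(Cs,xys):
    A=np.zeros((3,3));b=np.zeros(3);rs=[ray(C,x) for C,x in zip(Cs,xys)]
    for o,d in rs:
        P=np.eye(3)-np.outer(d,d);A+=P;b+=P@o
    p=np.linalg.solve(A,b); return p,[np.linalg.norm((np.eye(3)-np.outer(d,d))@(p-o)) for o,d in rs]
def proj(C,p):
    _,K,R,t=C
    q=K@(R@np.array(p)+t); return q[:2]/q[2]
E
cat > a.py <<'E'
from h import *
np.set_printoptions(precision=4,suppress=True)
S=cam("side");T=cam("top")
cv2.imwrite("pics/side.png",S[0]["color"]);cv2.imwrite("pics/top.png",T[0]["color"])
for n,C in (("side",S),("top",T)): print(n,-C[2].T@C[3])
zs=dict(counter=0,mat=0,plunger_top=.14,hook_tip=.197,measure_knob=.23,measure=.045,window=.08,pouch=0,pepper=0,salt=0)
for q,z in zs.items():
    r={}
    for n,C in (("side",S),("top",T)):
        d=ctrl.spot_point(n,q)
        if d: r[n]=d[0]; print(q,n,np.array(d[0]["xy"]).round(1),round(d[0]["score"],2),atz(C,d[0]["xy"],z))
    if len(r)==2: print("   tri",*tri([S,T],[r["side"]["xy"],r["top"]["xy"]]))
print(ctrl.get_time())
E
python3 a.py
```

```text
side [ 0.5794 -0.6102  0.5178]
top [0.3922 0.1195 0.9899]
counter side [341.6 246.6] 0.97 [0.5813 0.1912 0.    ]
counter top [309.7 183.3] 0.77 [0.5872 0.1884 0.    ]
   tri [0.5839 0.1878 0.0029] [np.float64(0.0026737863782696396), np.float64(0.0026737863782696127)]
mat side [268.1 303.1] 0.95 [ 0.4312 -0.0228  0.    ]
mat top [406.6 250.9] 0.59 [ 0.426  -0.0278  0.    ]
   tri [ 0.4289 -0.0266  0.0027] [np.float64(0.0031434680543451768), np.float64(0.0031434680543452843)]
plunger_top side [345.1 208.8] 0.61 [0.5885 0.1285 0.14  ]
plunger_top top [329.5 169.2] 0.47 [0.5873 0.1384 0.14  ]
   tri [0.5885 0.1386 0.1349] [np.float64(8.654471120112007e-05), np.float64(8.654471120099078e-05)]
hook_tip side [286.4 168. ] 0.55 [0.4467 0.2329 0.197 ]
hook_tip top [271.9 244. ] 0.67 [0.4374 0.2455 0.197 ]
   tri [0.4411 0.2471 0.1911] [np.float64(0.003353098444583352), np.float64(0.003353098444583281)]
measure_knob side [290.4 156.4] 0.64 [0.4596 0.2229 0.23  ]
measure_knob top [271.  232.5] 0.92 [0.4557 0.2418 0.23  ]
   tri [0.4565 0.243  0.223 ] [np.float64(0.00018219088791283938), np.floa
[... 216 characters left out ...]
035725956572535)]
window side [286.4 168.7] 0.7 [0.3992 0.534  0.08  ]
window top [278.2 201.8] 0.76 [0.5332 0.2506 0.08  ]
   tri [0.4808 0.2241 0.2073] [np.float64(0.03308610526252726), np.float64(0.03308610526252722)]
pouch side [387.5 317.9] 0.94 [ 0.6698 -0.059   0.    ]
pouch top [414.  147.8] 0.89 [ 0.6649 -0.0574  0.    ]
   tri [ 0.6678 -0.0576 -0.002 ] [np.float64(0.0023296378746765893), np.float64(0.0023296378746763746)]
pepper top [423.8 186.9] 0.68 [ 0.5713 -0.0747  0.    ]
salt side [279.8 220.1] 0.93 [0.4026 0.3285 0.    ]
salt top [242.  269.1] 0.86 [0.3937 0.3449 0.    ]
   tri [ 0.3963  0.348  -0.0112] [np.float64(0.002589522460342735), np.float64(0.002589522460342853)]
1.1
```

View pics/side.png

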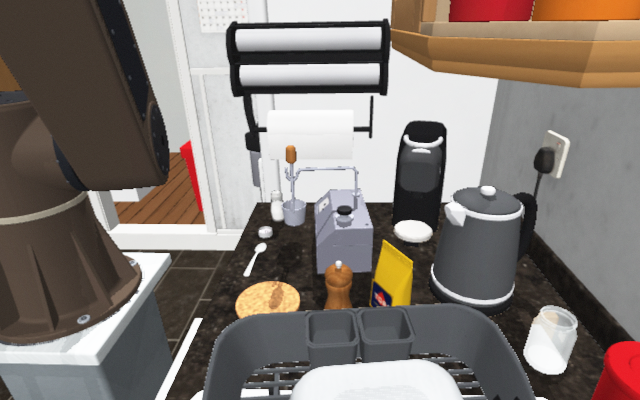

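View pics/top.png

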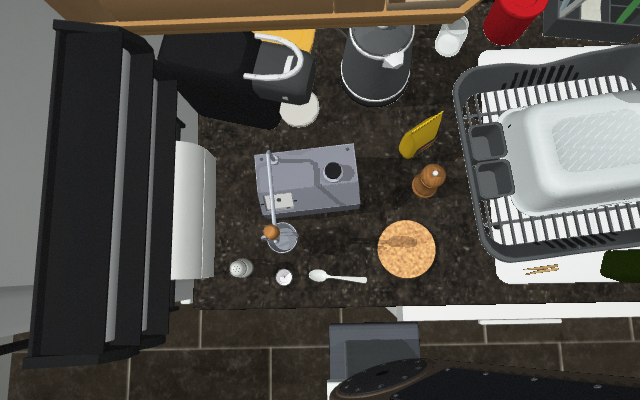

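The side view shows the measure hanging by its hook with the knob at (291,155), the counter at (342,235) and the cap at (344,211). In the top view the knob is at (271,232), the cap at (333,172), the mat at (407,249) and the window at about (278,201). Next I'll fit the counter pose and read the drum.

```bash
cat > b.py <<'E'
from h import *
from scipy.optimize import least_squares
np.set_printoptions(precision=4,suppress=True)
S=cam("side");T=cam("top")
M={"counter":(0,0,0),"plunger_top":(.004,-.055,.14),"hook_tip":(-.129,.065,.197),"measure_knob":(-.115,.065,.230)}
obs=[]
for n,C in (("side",S),("top",T)):
    for q,m in M.items():
        d=ctrl.spot_point(n,q)
        if d and d[0]["score"]>.4: obs.append((n,q,C,np.array(d[0]["xy"]),np.array(m)))
    d=ctrl.cut_out(n,"measure_knob"); print(n,"knob cut",d[0]["xy"] if d else None)
    d=ctrl.cut_out(n,"plunger_top"); print(n,"plg cut",[ (x["xy"],x["score"],x["mask"].sum()) for x in d[:2]])
obs.append(("top","cap eye",T,np.array([333.5,171.5]),np.array((.004,-.055,.14))))
def w(p,m): c,s=np.cos(p[2]),np.sin(p[2]); return np.array([p[0]+c*m[0]-s*m[1],p[1]+s*m[0]+c*m[1],m[2]])
f=lambda p:np.concatenate([proj(C,w(p,m))-xy for _,_,C,xy,m in obs])
r=least_squares(f,[.584,.188,.1],loss="soft_l1"); print(r.x)
for o,e in zip(obs,f(r.x).reshape(-1,2)): print(o[0],o[1],e)
for q,m in M.items(): print(q,w(r.x,m))
for nm,sp,tp in (("rack R end",(388,40),(100,24)),("roll R",(352,130),(205,145))): print(nm,*tri([S,T],[sp,tp]))
print(ctrl.get_tool_rot())
a=cv2.resize(T[0]["color"][140:260,240:370],None,fx=5,fy=5,interpolation=cv2.INTER_CUBIC)
for q in [(-.062,-.105,.0),(-.062,.105,0),(.062,.105,.116),(.062,-.105,.116),(.004,-.055,.14),(-.129,.065,.197),(-.115,.065,.25)]:
    x=(proj(T,w(r.x,q))-[240,140])*5; cv2.circle(a,tuple(int(v) for v in x),4,(0,0,255),-1)
cv2.imwrite("pics/crop.png",a)
E
python3 b.py
```

```text
side knob cut [294.8, 204.9]
side plg cut [([345.1, 208.5], 0.63, np.int64(130))]
top knob cut [278.6, 234.7]
top plg cut [([330.5, 169.7], 0.74, np.int64(209))]
[0.5787 0.188  0.104 ]
side counter [-0.5255  0.3862]
side plunger_top [-0.0655  0.4539]
side hook_tip [ 0.6066 -2.9189]
side measure_knob [0.4949 0.2637]
top counter [-0.2645  1.8718]
top plunger_top [0.3555 2.0849]
top hook_tip [ 0.3338 -3.0982]
top measure_knob [0.3678 0.8251]
top cap eye [-1.6445 -2.9151]
counter [0.5787 0.188  0.    ]
plunger_top [0.5884 0.1337 0.14  ]
hook_tip [0.4436 0.2392 0.197 ]
measure_knob [0.4576 0.2407 0.23  ]
rack R end [0.7045 0.4262 0.4738] [np.float64(0.008797805666582113), np.float64(0.00879780566658214)]
roll R [0.6088 0.3538 0.2577] [np.float64(0.001448783676163409), np.float64(0.0014487836761634528)]
[-3.1027 -0.4924 -0.    ]
```

View pics/crop.png

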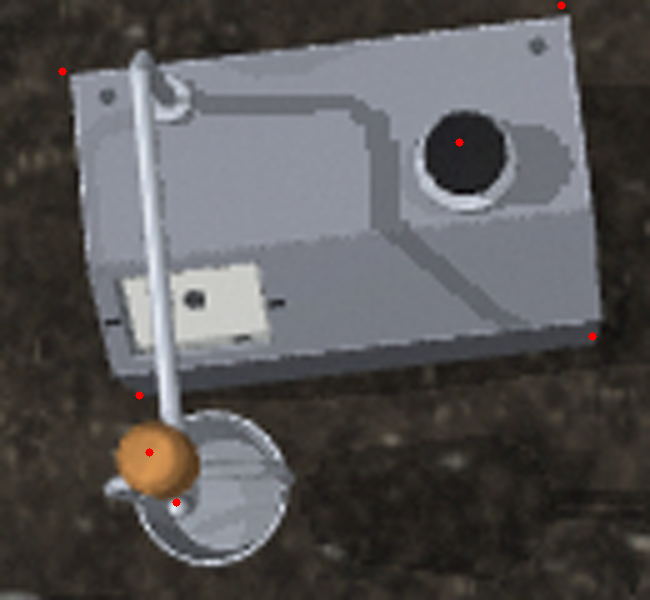

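The crop shows the true edges about 8 px right and below my projection, which is about 1.6 px in the image, with the cap at (467,155). The window shows one dot sitting above the index line, so the drum is between numbers. I'll refit with these hand-read points and then go and grasp.

```bash
cat > c.py <<'E'
from h import *
from scipy.optimize import least_squares
import json
np.set_printoptions(precision=4,suppress=True)
T=cam("top");S=cam("side")
P=[((72,75),(.062,.105,.116)),((569,15),(.062,-.105,.116)),((467,155),(.004,-.055,.14)),((158,459),(-.115,.065,.24)),((177,508),(-.129,.065,.197))]
obs=[(T,(np.array(a)+.5)/5-.5+[240,140],m) for a,m in P]
obs+=[(S,np.array(a),m) for a,m in (((345.1,208.7),(.004,-.055,.14)),((290.4,156.4),(-.115,.065,.23)),((286.4,168),(-.129,.065,.197)))]
def w(p,m): c,s=np.cos(p[2]),np.sin(p[2]); return np.array([p[0]+c*m[0]-s*m[1],p[1]+s*m[0]+c*m[1],m[2]])
f=lambda p:np.concatenate([proj(C,w(p,m))-xy for C,xy,m in obs])
r=least_squares(f,[.578,.188,.1],loss="soft_l1"); p=r.x;print(p);print(f(p).reshape(-1,2))
kn=w(p,(-.115,.065,.23));pl=w(p,(.004,-.055,.14));print("knob",kn,"plunger",pl)
m=ctrl.cut_out("top","mat")[0]["mask"]; (c,ax,an)=cv2.fitEllipse(max(cv2.findContours(m.astype(np.uint8),0,2)[0],key=len))
mt=atz(T,c,.009);print("mat",mt,ax)
json.dump(dict(p=list(p),kn=list(kn),pl=list(pl),mat=list(mt)),open("s.json","w"))
from scipy.spatial.transform import Rotation as Ro
for psi in (p[2],p[2]+np.pi):
    rv=(Ro.from_euler("z",psi)*Ro.from_euler("x",np.pi)).as_rotvec()
    for q in ([kn[0],kn[1],.33],[kn[0],kn[1],.212],[kn[0]-.04,kn[1]-.004,.257],[mt[0]+.01,mt[1],.26],[mt[0]+.01,mt[1],.178],[pl[0],pl[1],.12]): print(psi,q,ctrl.solve_ik(q,rv))
E
python3 c.py
```

```text
[0.5772 0.1859 0.091 ]
[[-0.1862 -0.3815]
 [ 0.4647 -0.2648]
 [-0.0391 -0.9714]
 [-0.1779  0.0076]
 [ 0.4917 -0.252 ]
 [-1.0483 -0.5114]
 [-0.2613 -2.3725]
 [-1.2434 -0.8769]]
knob [0.4568 0.2402 0.23  ] plunger [0.5862 0.1315 0.14  ]
mat [ 0.4304 -0.0255  0.009 ] (56.88677215576172, 59.140071868896484)
0.0910004772161528 [np.float64(0.45677207740977105), np.float64(0.24019816145355483), 0.33] [ 0.4254  0.1974  1.7684 -0.      1.1758  1.9052]
0.0910004772161528 [np.float64(0.45677207740977105), np.float64(0.24019816145355483), 0.212] [ 0.4254  0.317   1.9217 -0.      0.9029  1.9052]
0.0910004772161528 [np.float64(0.41677207740977107), np.float64(0.23619816145355482), 0.257] [ 0.4523  0.211   1.9442 -0.      0.9864  1.9321]
0.0910004772161528 [np.float64(0.4403676601123416), np.float64(-0.025535357843289086), 0.26] [-0.1267  0.1509  2.0142 -0.      0.9765  1.3531]
0.0910004772161528 [np.float64(0.4403676601123416), np.float64(-0.025535357843289086), 0.178] [-0.1267  0.2648  2.1138 -0.      0.763   1.3531]
0.0910004772161528 [np.float64(0.5861846845208682), np.float64(0.131508800793420
[... 210 characters left out ...]
130805946 [np.float64(0.45677207740977105), np.float64(0.24019816145355483), 0.212] [ 0.4254  0.317   1.9217  0.      0.9029 -1.2364]
3.232593130805946 [np.float64(0.41677207740977107), np.float64(0.23619816145355482), 0.257] [ 0.4523  0.211   1.9442  0.      0.9864 -1.2095]
3.232593130805946 [np.float64(0.4403676601123416), np.float64(-0.025535357843289086), 0.26] [-0.1267  0.1509  2.0142  0.      0.9765 -1.7885]
3.232593130805946 [np.float64(0.4403676601123416), np.float64(-0.025535357843289086), 0.178] [-0.1267  0.2648  2.1138  0.      0.763  -1.7885]
3.232593130805946 [np.float64(0.5861846845208682), np.float64(0.13150880079342026), 0.12] [ 0.1702  0.5421  1.8128  0.      0.7866 -1.4916]
```

```bash
cat >> h.py <<'E'
import json,os
from scipy.spatial.transform import Rotation as Ro
if os.path.exists("s.json"):
    s=json.load(open("s.json")); p=np.array(s["p"]);kn=np.array(s["kn"]);pl=np.array(s["pl"]);mat=np.array(s["mat"])
    RV=(Ro.from_euler("z",p[2]+np.pi)*Ro.from_euler("x",np.pi)).as_rotvec()
    F=np.array([-np.cos(p[2]),-np.sin(p[2]),0])
np.set_printoptions(precision=4,suppress=True)
E
python3 - <<'E'
from h import *
t=np.array(ctrl.get_tool_pos()); ctrl.line_to(t+[0,0,.12],vel=.25)
ctrl.move_to([kn[0],kn[1],.34],RV)
W=cam("wrist");cv2.imwrite("pics/w1.png",W[0]["color"])
for q,z in (("measure_knob",.23),("hook_tip",.197),("plunger_top",.14),("window",.08)):
    d=ctrl.spot_point("wrist",q)
    if d: print(q,d[0]["xy"],d[0]["score"],atz(W,d[0]["xy"],z))
print("proj",proj(W,kn),ctrl.get_tool_pos(),ctrl.get_contact_force(),ctrl.get_time())
E
```

```text
measure_knob [318.8, 198.2] 0.95 [0.4586 0.2419 0.23  ]
hook_tip [320.1, 171.1] 0.77 [0.4408 0.2417 0.197 ]
plunger_top [227.9, 264.9] 0.73 [0.5834 0.1371 0.14  ]
window [318.2, 225.2] 0.75 [0.5425 0.2496 0.08  ]
proj [317.1084 196.0533] [0.4569 0.24   0.34  ] [ 0.2585 -0.4365  0.7073] 5.9667
```

View pics/w1.png

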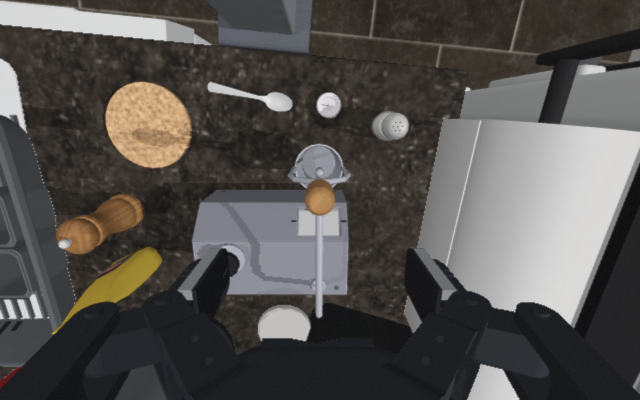

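The wrist view shows the knob at (319,197) with the rod vertical in the image, so the yaw is right and the knob agrees to about 2 mm. The paper roll is clear of the fingers. Grasp and free it now.

```bash
python3 - <<'E'
from h import *
g=np.array([kn[0]+.0008,kn[1]+.0008,.213])
ctrl.line_to(g,vel=.12); print("down",ctrl.get_contact_force())
ctrl.close_gripper(); print("closed",ctrl.get_opening(),ctrl.get_gripper_force(),ctrl.get_contact_force())
if ctrl.get_opening()>.015:
    ctrl.line_to(g+[0,0,.02],vel=.08); print(ctrl.get_contact_force())
    ctrl.line_to(g+[0,0,.045],vel=.08); print(ctrl.get_contact_force())
    ctrl.line_to(g+[0,0,.045]+.02*F,vel=.08); print(ctrl.get_contact_force())
    ctrl.line_to(g+[0,0,.045]+.042*F,vel=.08); print(ctrl.get_contact_force())
print(ctrl.get_opening(),ctrl.get_time(),ctrl.get_tool_pos())
C=cam("side");cv2.imwrite("pics/s2.png",cv2.resize(C[0]["color"][120:280,230:390],None,fx=3,fy=3))
E
```

```text
down [-0.6408 -0.0218  0.3377]
closed 0.024299018394609018 58.59690255361784 [0.2408 0.3812 3.011 ]
[ 0.4565 -0.1647 -1.424 ]
[-0.4481 -0.2197 -2.0045]
[ 0.5674 -0.2675 -1.5036]
[-0.654  -0.1166 -1.5204]
0.023833300059546064 9.4583 [0.4154 0.2372 0.2582]
```

View pics/s2.png

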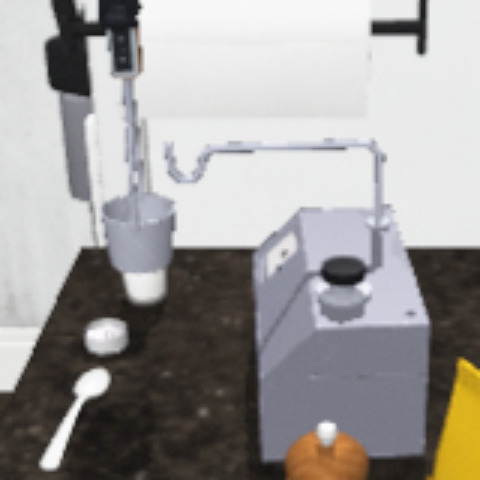

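The measure is free in front of the hook at about (140,235) of the crop, hanging upright. Carry it to the mat and set it down by force.

```bash
python3 - <<'E'
from h import *
t=np.array([mat[0]+.008,mat[1],0])
ctrl.line_to([t[0],t[1],.258],vel=.15)
ctrl.line_to([t[0],t[1],.185],vel=.1); f0=ctrl.get_contact_force()[2]
z=.185
while z>.172:
    z-=.0015; ctrl.line_to([t[0],t[1],z],vel=.03); f=ctrl.get_contact_force()[2]
    if f-f0>1.5: break
print(z,f0,f)
ctrl.open_gripper(); ctrl.line_to([t[0],t[1],.30],vel=.15)
print(ctrl.get_contact_force(),ctrl.get_time())
W=cam("wrist");cv2.imwrite("pics/w2.png",W[0]["color"])
for n in ("side","top","wrist"):
    C=cam(n)
    for q,zz in (("measure_knob",.194),("measure",.009)):
        d=ctrl.spot_point(n,q)
        if d: print(n,q,d[0]["xy"],d[0]["score"],atz(C,d[0]["xy"],zz)-[mat[0],mat[1],0])
E
```

```text
0.1775 -1.5014156955756164 6.075918852261481
[ 0.302   0.1478 -0.2042] 15.1417
side measure_knob [264.8, 223.5] 0.76 [ 0.0135 -0.0105  0.194 ]
side measure [272.8, 299.2] 0.77 [0.011  0.0043 0.009 ]
top measure_knob [421.6, 239.7] 0.71 [ 0.0085 -0.0015  0.194 ]
top measure [404.3, 246.6] 0.57 [0.005  0.0037 0.009 ]
wrist measure_knob [317.7, 202.5] 0.68 [0.012  0.0014 0.194 ]
wrist measure [320.1, 163.4] 0.85 [0.0085 0.0053 0.009 ]
```

View pics/w2.png

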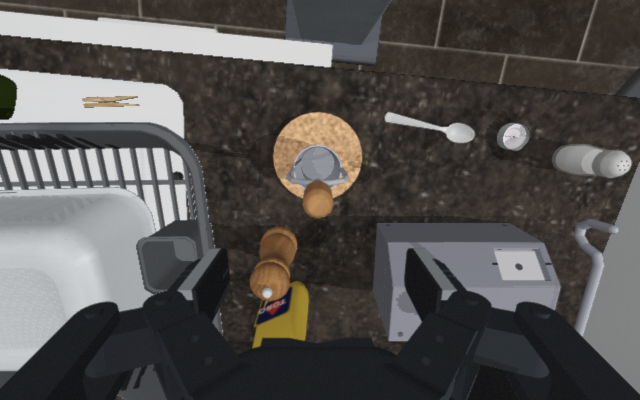

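The measure stands upright on the mat, cup at (318,165) and well inside it; the hook and the other objects are undisturbed. Next is a first push on the plunger.

```bash
cat >> h.py <<'E'
def push():
    ctrl.line_to([pl[0],pl[1],.127],vel=.06); z=.127;fs=[]
    while z>.1225:
        f=ctrl.get_contact_force()[2]; fs.append(round(f,1))
        if f>13: break
        z-=.0006; ctrl.line_to([pl[0],pl[1],z],vel=.03)
    print("push",z,ctrl.get_tool_pos()[2],fs)
    ctrl.line_to([pl[0],pl[1],.146],vel=.06)
E
python3 - <<'E'
from h import *
ctrl.close_gripper()
ctrl.move_to([pl[0],pl[1],.22],RV)
W=cam("wrist");d=ctrl.spot_point("wrist","plunger_top");
if d: print(d[0],atz(W,d[0]["xy"],.14)-pl)
ctrl.line_to([pl[0],pl[1],.146],vel=.1)
t=ctrl.get_time(); push(); ctrl.sleep(.2); print(ctrl.get_time()-t,ctrl.get_time())
a=[cam(n)[0]["color"] for n in ("wrist","top")]
b=np.hstack([a[0][::1,::1][100:400,240:640],cv2.resize(a[1][150:240,245:365],(400,300),interpolation=2)])
cv2.imwrite("pics/p1.png",b)
E
```

```text
{'xy': [322.3, 206.5], 'score': 0.61} [-0.0011  0.0037  0.    ]
push 0.12340000000000002 0.12432254765368687 [np.float64(2.3), np.float64(2.4), np.float64(2.1), np.float64(3.6), np.float64(4.4), np.float64(11.4), np.float64(20.2)]
2.6915999999999976 21.0083
```

View pics/p1.png

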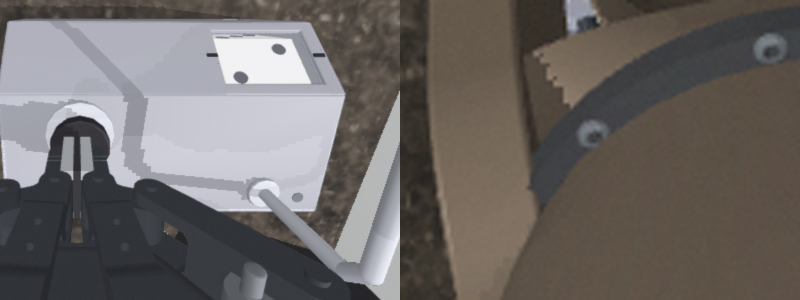

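The wrist view shows two dots in the window at (240,77) and (278,49); the push reached the end stop. Four more pushes, with a window crop saved after each.

```bash
python3 - <<'E'
from h import *
ims=[]
for i in range(4):
    push(); ctrl.sleep(.25)
    ims.append(cv2.resize(cam("wrist")[0]["color"][110:210,430:580],(390,260),interpolation=2))
cv2.imwrite("pics/p2.png",np.vstack([np.hstack(ims[:2]),np.hstack(ims[2:])])); print(ctrl.get_time())
E
```

```text
push 0.12340000000000002 0.12430021926907212 [np.float64(3.2), np.float64(1.7), np.float64(3.5), np.float64(3.5), np.float64(4.5), np.float64(13.0), np.float64(19.1)]
push 0.12340000000000002 0.12429523355771155 [np.float64(2.4), np.float64(3.6), np.float64(3.1), np.float64(3.4), np.float64(4.8), np.float64(11.6), np.float64(18.8)]
push 0.12340000000000002 0.12429218787501886 [np.float64(2.6), np.float64(3.2), np.float64(2.5), np.float64(3.1), np.float64(4.3), np.float64(11.7), np.float64(20.6)]
push 0.12340000000000002 0.1243145655058453 [np.float64(3.5), np.float64(3.5), np.float64(2.5), np.float64(3.9), np.float64(4.3), np.float64(11.4), np.float64(19.7)]
32.275
```

View pics/p2.png

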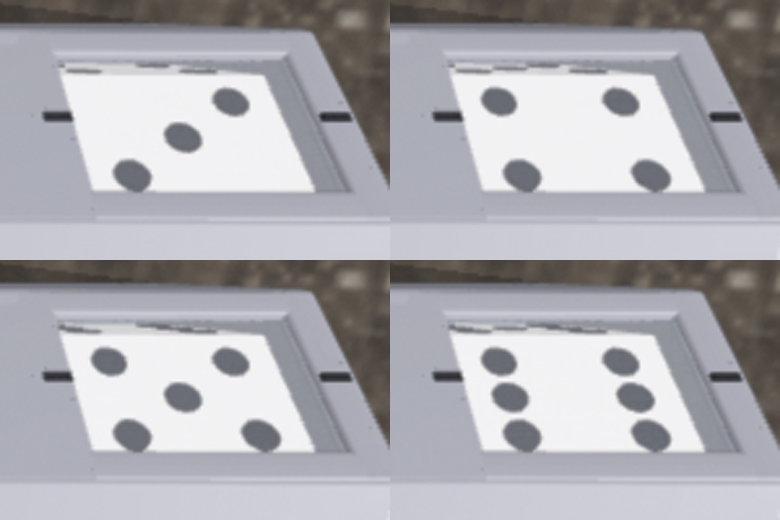

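The crops read 3, 4, 5, 6; the last shows six dots, at the same place in the window as after the previous full pushes. Retreat and take a last look.

```bash
python3 - <<'E'
from h import *
ctrl.line_to([pl[0],pl[1],.32],vel=.15)
ctrl.move_to([.40,-.40,.36],RV)
a=cam("top")[0]["color"];b=cam("side")[0]["color"]
cv2.imwrite("pics/f.png",np.hstack([cv2.resize(a[130:290,225:465],(480,320),interpolation=2),cv2.resize(b[130:330,220:420],(320,320),interpolation=2)]))
print(ctrl.get_time())
E
```

```text
35.7167
```

View pics/f.png

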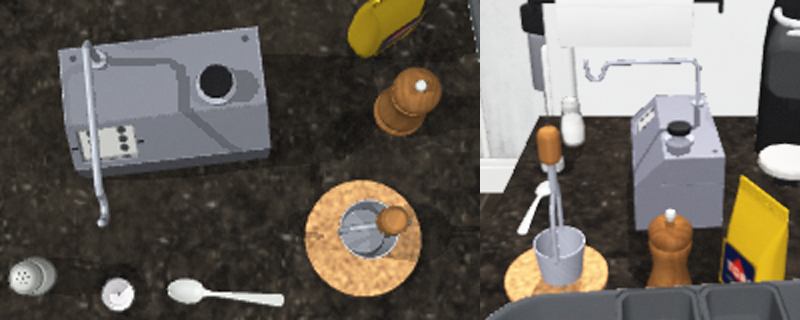

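The final view shows six dots in the window at (120,140), the plunger cap up at (217,83), the measure upright inside the mat at (368,230), and nothing else moved.

```bash
python3 -c "
from h import *
print(ctrl.job_done())"
```

```text
the job is handed in; nothing more can be done
None
```

The job is handed in at about 36 s of the 54 s allowed: the measure stands upright on the cork mat, the drum shows six dots in the window with the plunger back up, and the final view shows nothing else moved.

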